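# Dial up and serve the honey jar

### The arm

A 6-joint arm with a two-finger parallel gripper is mounted at the origin on a cart in front of the work surface, level with it; the furniture and walls round the work are solid. World frame = base frame: x ahead of the robot, y to its left, z up, the work surface at z = 0. Lengths are in m, angles in rad, forces in N, time in s.
With the tool pointing down it reaches from about 0.4 to 0.925 m from the base axis. Payload 12.5 kg.
Tool frame: the origin (TCP) lies midway between the tips of the shut fingers; the grasp point (between the pads) lies 19 mm behind it; z points along the fingers, y is the line along which they close (so a half turn about z gives the same grasp; the last joint's range is limited). The gripper opens to 95 mm and grips with 3 to 60 N. Pads are 20 mm wide; open, the fingers measure 119 mm over their backs; the gripper's body (75 mm by 180 mm) begins 59 mm behind the grasp point.
Start: joints at [-0.106, 0.491, 1.559, -0, 1.092, -0.106], TCP at [0.625, 0, 0.215] pointing down, gripper open.
Joint ranges: [-3.1, 3.1], [-0.84, 2.19], [0.05, 2.79], [-1.13, 4.28], [0.06, 2.93], [-2.69, 2.69]. Speed limits (rad/s): [2.22, 2.22, 2.79, 3.14, 3.14, 3.14].

### API

Orientations are given as a unit quaternion [x, y, z, w].
In Python, from rig import robot, optics, job, boxes_of, outline_of gives the robot as it stands.
- The arm moves only by the tool send_rows, never from a script. Its argument "commands" is one flat list of numbers, 5 for each row, row after row: the gripper command: -1 is shut, 1 is fully open, values between are in proportion, then the shift along the tool's x, y, z in cm, then the turn about the tool's z in degrees. A call has 1 to 12 rows; each row shifts and turns the commanded pose from where the row before left it, along the tool's axes as they then stand; what a row does not reach is not made up. A row lasts 1/8 s, in which the tool goes at most 62.5 mm and 10.7 degrees, less where a joint would pass 70% of its speed; a pose out of reach is approached as far as the arm can. A call is refused whole if a number of a shift passes 6.25 or a number of a turn 10.7, either way. A call with a gripper value outside its range is refused whole. The fingers move at their own pace and stop on an object; "force" is the grip in N (left out, the last holds). Time passes only in rows, so rows that do not move let the fingers close. It gives the time, the measured TCP pose, the force, the opening and the grip force at its end, in the units of the state.
- robot.read_state(): the state, without advancing time (a new reading comes with each control period).
- optics.get_image(name): name is "scene" or "side" or "wrist"; returns a dict with "frame" (400x640x3 uint8, blue, green, red), "z_map" (400x640 float32, m along the optical axis (not along the pixel's ray), 0 where there is no reading), "camera_matrix" (3x3 intrinsics, pixels), "position" and "attitude" of the camera in the world; the wrist camera has in their place "tool_from_camera" (4x4, takes a point from camera to tool coordinates, whose origin is the TCP and whose axes are the flange's). Camera axes: x right, y up, looking along -z (the intrinsics and any distortion apply to the point x, -y, -z); pixel columns grow to the right and rows downward; lengths in m; the calibration is good to about 2 mm. A picture is of the moment at which its call begins: read the wrist's pose just before it.
- job.sign_off(): hands the job in; it is judged then, once.
Trained networks look in a picture, given as the dict that the camera call returned (one of the last four; its "shot" number tells which), for a name from the list of things; names that differ only in an ending like _2 or _b are one class to them, and where a whole thing is asked for, a point or a joint stands for the part that bears it (a point fixed in the world has none). Each returns a list of dicts, best first, with "conf" (0 to 1); they miss things now and then, are a little off and sometimes report something else, mostly with a low value. They report only what shows in the picture. A call takes as long as a camera call.
- boxes_of(query, picture): "xy" ([column, row] in pixels, amid what is visible of it).
- outline_of(query, picture): "region" (400x640 bool, what is visible of it) and "xy" ([column, row] in pixels, amid what is visible of it).
The state is a dict: "clock": time; "joints": joint angles; "qvel": joint speeds; "effort": joint torques, N m; "position": TCP position; "orientation": TCP orientation; "contact_force": force on the tool from outside, world axes, zero at the start; "torque": the same for the moment, N m; "opening": opening from 0.0 (shut) to 1.0 (fully open); "grasp_force": force on a finger pad.
Only numpy, scipy, OpenCV 4.12 (cv2) and the standard library are available. Lean on these libraries where they do the work, as an engineer would, in place of code of your own. Each camera call takes 0.05 s, during which the arm holds its last target. There are 200 camera calls.

### The job

A customer's gift bucket needs the honey jar with the red lid that stands in the revolving jar case. Pinch the two blue buttons of the knob on top of the case together to free its catch, turn the knob until the red-lidded jar stands in the opening and let go so that the catch locks again; then lift that jar out and stand it gently upright on the bottom of the wooden bucket, without dropping it. Leave the other jars in their cups and do not knock about the other things on the counter.

Things in the scene. Friction and masses are not known exactly. Their poses are not given: they have to be found in the camera images.
- jar_case: Revolving jar case, fixed to the counter: 276 x 276 mm wooden plinth, origin under its centre on the counter, under a clear plastic cover. The roof's top is 118 mm above the counter, 15 mm above the lids, and keeps every cup shut but the one at the opening on the case's -x side, which faces the robot. Round the middle of the roof stands a notched collar, radius 41 mm, top 128 mm above the counter.
- opening (a point): The place of the cup at the cover's opening: on the cup's floor, 90 mm from the case's axis towards -x, 29 mm above the counter. The opening is 116 mm wide (58 mm to either side) and goes through the front wall and the roof, from the front edge to 45 mm past this point towards the knob.
- carousel (a joint): Turn of the tray, spindle and knob about the case's vertical axis, rad, positive anticlockwise from above, 0 as found. The catch locks it every 60 degrees (1.047 rad, play 0.06 rad each way), with one of its six cups at the opening; locked, it will not turn. Freed, it turns against about 0.05 N m. Cups: centres 90 mm from the axis, 61 mm wide inside, floors 29 and rims 40 mm above the counter.
- knob (a point): Centre of the black knob on the case, on the turning axis, 151 mm above the counter, mid-height of its two blue buttons, which face its +y and -y side (the axes turn with the carousel). The knob is 45 mm wide, its top 173 mm above the counter; the buttons are 26 mm wide, 33 mm high, 62 mm over their faces when out, 49 mm pressed home. Fingertips must stay above the collar (128 mm).
- button_a (a joint): Inward travel of the button on the knob's +y side, m: 0 out, 0.0065 pressed home; spring 2 N when out, 6 N pressed home. Its steel dog stands in a notch of the collar; the carousel turns only with both buttons in by more than 5.5 mm. Let go within about 5 degrees of a locking position the dogs snap out into the notches; further off they rest on the teeth (travel about 5 mm) until turned on.
- button_b (a joint): The same for the button on the knob's -y side.
- red_jar: Honey jar with a red lid, 50 x 52 x 74 mm (lid 51 mm round, the top 11 mm), about 0.24 kg, origin under its centre. It starts in one of the four cups 60 or 120 degrees left or right of the opening; the cup at the opening and the one across from it are empty.
- green_jar: Honey jar with a green lid, 51 x 52 x 74 mm, origin under its centre; stays in its cup.
- green_jar_2: A second jar with a green lid, the same.
- yellow_jar: Honey jar with a yellow lid, 53 x 53 x 74 mm, origin under its centre; stays in its cup.
- bucket: Small round wooden stave bucket, loose, 204 mm wide over its rim and 96 mm high, origin under its centre. Its inside is about 155 mm wide, its floor 35 mm above the counter.
- honey_card: Price card in a slotted wood block, 20 x 68 x 60 mm, loose, a bystander.
- bell: Silver counter bell, 84 mm wide, 58 mm high, loose, a bystander. Behind it, fixed, stand a pine box and a slanted bread crate full of loaves: from x = 0.49 m back and y = 0.20 to 0.68 m, up to 0.52 m above the counter (higher with the loaves); pass round their robot side.
- tin_red: Tin can, 76 mm wide, 58 mm high, loose, a bystander. A tall fixed poster on an easel stands behind the jar case, from x = 0.72 m back, y = -0.13 to 0.15 m.

How it is judged:
On the way, in this order (a step that is already met when the one before it is completed fails the run):
1. both buttons are pinched in, fully clear of the collar (value of joint each of button_a, button_b above 0.0055 m), for 0.1 s.
2. the red-lidded jar stands in its cup at the opening and the catch has locked again, both buttons out (x of red_jar in the frame of jar_case between -0.105 and -0.075 m and y of red_jar in the frame of jar_case between -0.012 and 0.012 m and z of red_jar in the frame of jar_case below 0.035 m and value of joint each of button_a, button_b below 0.0015 m), for 0.2 s.
3. the jar is set down on the bucket's floor while the fingers still hold it (horizontal distance between red_jar and bucket below 0.06 m and z of red_jar in the frame of bucket between 0.025 and 0.047 m and angle between red_jar's own z axis and vertical below 0.15 rad and contact force between red_jar and the fingers above 0.5 N), for 0.05 s.
At the end, for the whole second after the job is handed in: The red-lidded jar stands still and upright (within 0.15 rad) on the bucket's floor, within 60 mm of its centre; both buttons are out within 1.5 mm, so the carousel is locked; the other jars stand in their cups and the bucket stands upright (horizontal distance between red_jar and bucket below 0.06 m and z of red_jar in the frame of bucket between 0.025 and 0.047 m and angle between red_jar's own z axis and vertical below 0.15 rad and value of joint each of button_a, button_b below 0.0015 m and linear speed of red_jar below 0.02 m/s and angle between bucket's own z axis and vertical below 0.1 rad and z of green_jar in the frame of jar_case between 0.02 and 0.037 m and z of green_jar_2 in the frame of jar_case between 0.02 and 0.037 m and z of yellow_jar in the frame of jar_case between 0.02 and 0.037 m and horizontal distance between each of green_jar, green_jar_2, yellow_jar and jar_case below 0.105 m); the robot touches nothing.
It fails at once if the red-lidded jar is tipped over (past 0.6 rad) (angle between red_jar's own z axis and vertical above 0.6 rad).
It fails at once if another jar leaves its cup (z of any of green_jar, green_jar_2, yellow_jar in the frame of jar_case above 0.045 m).
It fails at once if the bucket is shoved more than 40 mm (distance of bucket from where it was at the start of the episode above 0.04 m).
It fails at once if the price card, bell or tin is moved more than 30 mm (distance of any of honey_card, bell, tin_red from where it was at the start of the episode above 0.03 m).
It also fails if it takes over 59 s, if anything falls off the work surface, if the arm or the gripper's body presses on something with over 40 N, if the wrist force passes 120 N, or if a joint passes its speed limit or range.

## Working session

There is one attempt and no reset: what is moved stays moved. The work goes in short steps, Python scripts to look and compute and a tool call to move; the robot and the scene stay as the last step left them, time stands still between calls to the robot, and variables do not carry over. Pictures are saved under pics/ and viewed, at most 10 in all, crops included, and the job is handed in when it is done.

Besides the shell and the picture viewer there is one more tool, called after ">>>" as a command line: name --argument value ..., lists and objects as JSON in quotes. send_rows: Moves the arm, as the interface text tells. Its arguments: {"type":"object","properties":{"commands":{"type":"array","items":{"type":"number"}},"force":{"type":"number"}},"required":["commands"]}

```bash
mkdir -p pics
cat > h.py <<'E'
import numpy as np, cv2, sys
from scipy.spatial.transform import Rotation as R
from rig import robot, optics, job, boxes_of, outline_of
def grab(n):
    s=robot.read_state(); p=optics.get_image(n); p['s']=s
    if n=='wrist':
        T=np.eye(4);T[:3,:3]=R.from_quat(s['orientation']).as_matrix();T[:3,3]=s['position']
        p['T']=T@np.array(p['tool_from_camera'])
    else:
        T=np.eye(4);a=np.array(p['attitude']);T[:3,:3]=a if a.shape==(3,3) else R.from_quat(a).as_matrix();T[:3,3]=p['position'];p['T']=T
    return p
def cloud(p,mask=None):
    z=p['z_map'];m=(z>0) if mask is None else (mask&(z>0))
    v,u=np.nonzero(m);K=np.array(p['camera_matrix']);d=z[v,u]
    P=np.c_[(u-K[0,2])/K[0,0]*d,-(v-K[1,2])/K[1,1]*d,-d]
    return P@p['T'][:3,:3].T+p['T'][:3,3]
E
cat > a.py <<'E'
from h import *
print(robot.read_state())
for n in ['scene','side']:
    p=grab(n); cv2.imwrite(f'pics/{n}0.png',p['frame']); print(n,p['T'].round(3).tolist(),{k for k in p})
    for q in ['jar_case','knob','red_jar','green_jar','yellow_jar','bucket','honey_card','bell','tin_red']:
        for o in outline_of(q,p)[:2]:
            c=cloud(p,o['region'])
            if len(c)>5: print(q,round(o['conf'],2),np.round(o['xy']),len(c),'med',np.median(c,0).round(3),'lo',np.percentile(c,2,axis=0).round(3),'hi',np.percentile(c,98,axis=0).round(3))
E
python3 a.py
```

```text
{'clock': 0.0, 'joints': array([-1.05623800e-01,  4.91571852e-01,  1.55948832e+00,  4.03018423e-05,
        1.09172628e+00, -1.05579783e-01]), 'qvel': array([ 3.56024051e-04, -8.51891100e-04,  7.64131127e-05,  7.40500357e-04,
       -5.11398072e-04, -2.77563860e-04]), 'effort': array([-9.52334158e-04, -6.12640929e+01, -2.58175153e+01,  6.92750537e-02,
        4.83079045e-02, -1.38641695e-05]), 'position': array([6.24730760e-01, 4.61704009e-05, 2.14040738e-01]), 'orientation': array([ 7.07128793e-01,  7.07084517e-01, -3.61330649e-04, -4.75449396e-04]), 'contact_force': array([0.10257199, 0.05286122, 0.63758026]), 'torque': array([-0.03914899,  0.01419255, -0.00341353]), 'grasp_force': 0.0, 'opening': 0.9980861231154164}
scene [[-0.848, 0.379, -0.371, 0.043], [-0.53, -0.623, 0.576, 0.854], [-0.013, 0.685, 0.729, 1.156], [0.0, 0.0, 0.0, 1.0]] {'camera_matrix', 'T', 'attitude', 'position', 'z_map', 's', 'frame', 'shot'}
jar_case 0.85 [322. 216.] 8582 med [0.553 0.06  0.117] lo [ 0.434 -0.084  0.013] hi [0.706 0.189 0.169]
knob 0.56 [338. 221.] 1403 med [0.541 0.032 0.034] lo [ 0.46  -0.0
[... 883 characters left out ...]
58 med [0.514 0.07  0.034] lo [0.463 0.007 0.02 ] hi [0.594 0.138 0.177]
green_jar 0.7 [323. 224.] 6543 med [ 0.553 -0.022  0.118] lo [ 0.437 -0.111  0.013] hi [0.694 0.169 0.159]
yellow_jar 0.22 [258. 176.] 119 med [0.407 0.254 0.029] lo [0.394 0.224 0.003] hi [0.421 0.287 0.064]
bucket 0.96 [330. 329.] 4333 med [ 0.495 -0.311  0.039] lo [ 0.399 -0.411  0.03 ] hi [ 0.584 -0.227  0.101]
bucket 0.25 [301. 212.] 726 med [0.515 0.069 0.034] lo [0.463 0.008 0.025] hi [0.593 0.137 0.177]
honey_card 0.59 [261. 177.] 138 med [0.408 0.25  0.027] lo [ 0.394  0.225 -0.   ] hi [0.425 0.282 0.064]
tin_red 0.86 [394. 296.] 672 med [ 0.704 -0.264  0.055] lo [ 0.672 -0.298 -0.   ] hi [ 0.748 -0.213  0.064]
```

View pics/scene0.png

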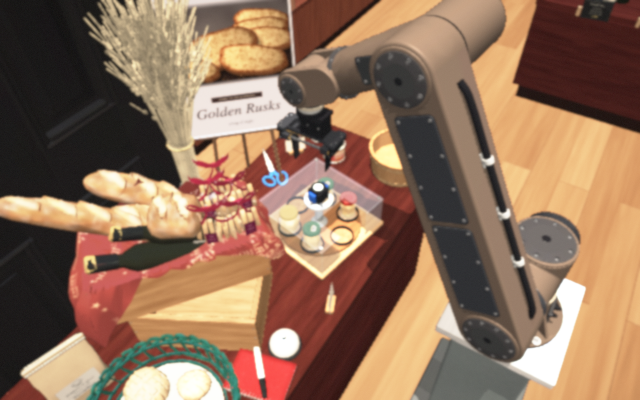

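View pics/side0.png

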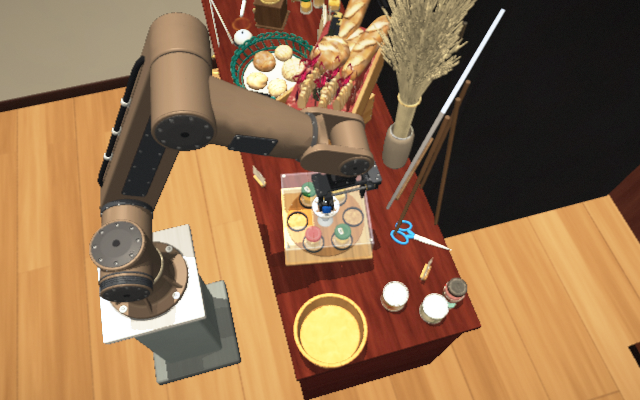

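```bash
cat > b.py <<'E'
from h import *
P=[]
for n in ['scene','side','wrist']:
    p=grab(n);P.append(cloud(p))
    if n=='wrist':
        cv2.imwrite('pics/wrist0.png',p['frame'])
        for q in ['red_jar','knob','green_jar','yellow_jar']:
            for o in outline_of(q,p)[:2]:
                c=cloud(p,o['region']); print(q,o['conf'],o['xy'],len(c), len(c)and np.median(c,0).round(3))
for n,c in zip(['scene','side','wrist'],P):
    m=(c[:,2]>.113)&(c[:,2]<.122)&(abs(c[:,0]-.55)<.2)&(abs(c[:,1]-.03)<.2); q=c[m]
    if len(q)>50: print(n,'roof',len(q),cv2.minAreaRect(q[:,:2].astype(np.float32)), np.median(q[:,2]))
    m=(c[:,2]>.165)&(c[:,2]<.18)&(np.hypot(c[:,0]-.57,c[:,1]-.04)<.08); q=c[m]
    if len(q): print(n,'knobtop',len(q),(q.min(0)+q.max(0))/2,np.ptp(q,axis=0))
    m=(c[:,2]>.092)&(c[:,2]<.103)&(np.hypot(c[:,0]-.49,c[:,1]+.31)<.15); q=c[m]
    if len(q)>5:
        A=np.c_[2*q[:,:2],np.ones(len(q))];s=np.linalg.lstsq(A,(q[:,:2]**2).sum(1),rcond=None)[0]
        print(n,'bucket rim',len(q),s[:2],(s[2]+s[0]**2+s[1]**2)**.5,(q.min(0)+q.max(0))/2,np.ptp(q,axis=0))
E
python3 b.py
```

```text
red_jar 0.5 [206.1, 204.5] 131 [ 0.518 -0.009  0.102]
knob 0.85 [214.3, 151.6] 10201 [0.516 0.046 0.04 ]
knob 0.57 [225.3, 337.2] 277 [ 0.499 -0.232  0.01 ]
green_jar 0.6 [259.1, 131.6] 549 [0.589 0.065 0.166]
green_jar 0.39 [213.9, 83.5] 55 [0.541 0.103 0.103]
scene roof 4383 ((0.5819229483604431, 0.03854496777057648), (0.2693105936050415, 0.26945462822914124), 79.27483367919922) 0.11836236962085311
scene knobtop 214 [0.58027917 0.03825688 0.17210701] [0.05110256 0.06543092 0.0141973 ]
scene bucket rim 193 [ 0.49332822 -0.31707195] 0.09606494874839934 [ 0.52005398 -0.29839202  0.0974279 ] [0.15093283 0.16805071 0.01084753]
side roof 2900 ((0.5805374383926392, 0.039666250348091125), (0.26996925473213196, 0.26424503326416016), 79.50426483154297) 0.11908256751859614
side knobtop 84 [0.57968642 0.03158236 0.17207359] [0.0471457  0.04980331 0.01240094]
side bucket rim 784 [ 0.49092599 -0.31934586] 0.09714207364173785 [ 0.4910005  -0.31824678  0.09747612] [0.20484123 0.20459069 0.01093049]
wrist roof 61856 ((0.5819826126098633, 0.037775978446006775), (0.26409852504730225, 0.26441800594329834), 79.44451141357422) 0.11739117326566276
wrist knobtop 4304 [0.58241731 0.03778796 0.1699924 ] [0.04942684 0.06323905 0.00997362]
```

The side view shows the case amid (327,220) with the empty cup at (297,220), the red lid at (313,235) and greens at (343,235) and (308,190). The bucket is at (330,329). In the scene view red sits at (347,200), so it is +60° from the opening and the carousel needs about −60°. Next I check the button direction from the wrist camera.

```bash
cat > c.py <<'E'
from h import *
p=grab('wrist');c=cloud(p);d=c[:,:2]-[.582,.038]
r=np.hypot(*d.T)
for lo,hi in [(.14,.162),(.162,.176)]:
    m=(c[:,2]>lo)&(c[:,2]<hi)&(r<.045);q=c[m]
    print(lo,m.sum(),cv2.minAreaRect(q[:,:2].astype(np.float32)),np.percentile(q[:,2],[5,50,95]))
z=p['z_map'];v,u=np.nonzero(z>0);m=(c[:,2]>.14)&(c[:,2]<.18)&(r<.045)
hsv=cv2.cvtColor(p['frame'],cv2.COLOR_BGR2HSV)[v[m],u[m]];q=c[m]
b=(hsv[:,0]>95)&(hsv[:,0]<130)&(hsv[:,1]>120)&(hsv[:,2]>60);print('blue',b.sum())
a=np.degrees(np.arctan2(*(q[b,:2]-[.582,.038]).T[::-1]));print(np.histogram(a,18,(-180,180)))
for s in(1,-1):
    k=q[b][(q[b,1]-.038)*s>0]
    if len(k): print(k.mean(0))
E
python3 c.py
```

```text
0.14 305 ((0.5835795402526855, 0.03912341594696045), (0.059689320623874664, 0.041864342987537384), 79.69200134277344) [0.14153283 0.15364237 0.16115259]
0.162 4507 ((0.5822687149047852, 0.037590913474559784), (0.06208604946732521, 0.04439839720726013), 78.8694839477539) [0.16514075 0.17169632 0.1736692 ]
blue 847
(array([  0,   0,  32, 124, 127,  60,   0,   0,   0,   0,   0,  82, 204,
       177,  41,   0,   0,   0]), array([-180., -160., -140., -120., -100.,  -80.,  -60.,  -40.,  -20.,
          0.,   20.,   40.,   60.,   80.,  100.,  120.,  140.,  160.,
        180.]))
[0.58791226 0.06363968 0.16504435]
[0.57840016 0.0120719  0.16585933]
```

View pics/wrist0.png

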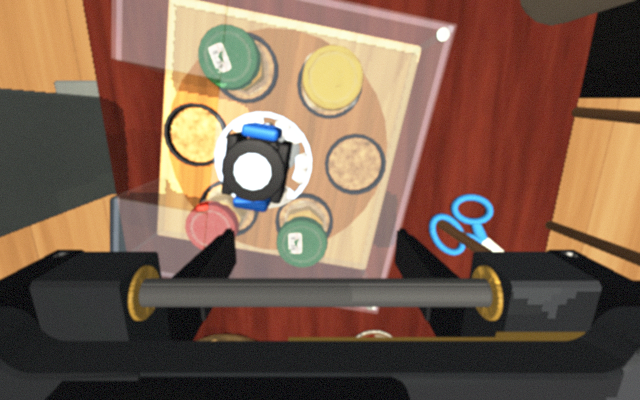

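The wrist view shows the opening's empty cup at (195,133), red below it at (212,222), and the blue buttons at (262,131) and (250,203). That confirms the button axis at 79.4° and the clockwise 60° turn. I'm moving above the knob.

>>> send_rows --commands '[1,3.8,-4.3,0,0,1,0,0,0,-9.9,1,0,0,0,-9.9,1,0,0,0,-9.9,1,0,0,0,-9.9,1,0,0,0,-9.9,1,0,0,0,-9.9,1,0,0,0,-10,1,0,0,0,-10,1,0,0,0,0,1,0,0,0,0]' --force 20

```text
clock: 2.78
position: [0.582, 0.038, 0.2147]
orientation: [0.094, 0.996, 0.0, 0.0]
contact_force: [-0.1, 0.2, -0.2]
opening: 1.001
grasp_force: 0.0
```

```bash
cat > st.py <<'E'
from h import *
s=robot.read_state();M=R.from_quat(s['orientation']).as_matrix()
print(s['clock'],s['position'].round(4),'yaw_y',np.degrees(np.arctan2(M[1,1],M[0,1])).round(2),'j',s['joints'].round(2),s['contact_force'].round(1),s['opening'],s['grasp_force'])
for a in sys.argv[1:]:
    t=np.array(eval(a));print('to',t,'cm tool',(M.T@(t-s['position'])*100).round(2))
E
python3 st.py "[.582,.038,.135]"; python3 c.py
```

```text
2.775 [0.582  0.038  0.2147] yaw_y 79.18 j [-0.05  0.43  1.66  0.    1.05 -1.43] [-0.1  0.2 -0.2] 1.001244230359652 0.0
to [0.582 0.038 0.135] cm tool [ 0.   -0.    7.97]
0.14 522 ((0.5778489112854004, 0.03825818747282028), (0.06000582501292229, 0.03804612159729004), 80.76888275146484) [0.14166979 0.15256425 0.16084778]
0.162 4048 ((0.5812471508979797, 0.03747453913092613), (0.06207157298922539, 0.04408489912748337), 79.30935668945312) [0.1648034  0.17168071 0.17366957]
blue 814
(array([  0,   0, 117, 149, 130,   8,   0,   0,   0,   0,   0,  25, 120,
       144, 120,   1,   0,   0]), array([-180., -160., -140., -120., -100.,  -80.,  -60.,  -40.,  -20.,
          0.,   20.,   40.,   60.,   80.,  100.,  120.,  140.,  160.,
        180.]))
[0.58313444 0.06277742 0.16447971]
[0.57388286 0.01256826 0.16432179]
```

>>> send_rows --commands '[1,0,0,3,0,1,0,0,3,0,1,0,0,2,0,1,0,0,0,0,-1,0,0,0,0,-1,0,0,0,0,-1,0,0,0,0,-1,0,0,0,0,-1,0,0,0,0]' --force 25

```text
clock: 3.95
position: [0.5823, 0.038, 0.1352]
orientation: [0.092, 0.996, 0.0, 0.0]
contact_force: [-0.8, 0.0, 4.0]
opening: 0.53
grasp_force: 13.1
```

```bash
python3 st.py "[.582,.038,.135]"
```

```text
3.95 [0.5823 0.038  0.1352] yaw_y 79.39 j [-0.05  0.52  1.75  0.    0.87 -1.43] [-0.8  0.   4. ] 0.5301274258445808 13.14383489911961
to [0.582 0.038 0.135] cm tool [ 0.03 -0.01  0.02]
```

>>> send_rows --commands '[-1,0,0,0,0,-1,0,0,0,0]' --force 30

```text
clock: 4.2
position: [0.5822, 0.0379, 0.1354]
orientation: [0.092, 0.996, -0.0, 0.001]
contact_force: [-1.8, -1.8, 6.8]
opening: 0.485
grasp_force: 37.4
```

>>> send_rows --commands '[-1,0,0,0,5,-1,0,0,0,5,-1,0,0,0,0]' --force 30

```text
clock: 4.58
position: [0.5822, 0.0377, 0.1354]
orientation: [0.179, 0.984, -0.0, 0.0]
contact_force: [-1.9, -1.9, 7.8]
opening: 0.484
grasp_force: 37.4
```

```bash
python3 st.py "[.582,.038,.135]"; python3 -c "
from h import *
print(robot.read_state()['torque'])
p=grab('wrist');cv2.imwrite('pics/w1.png',p['frame'])"
```

```text
4.575 [0.5822 0.0377 0.1354] yaw_y 69.33 j [-0.05  0.52  1.75 -0.    0.87 -1.26] [-1.9 -1.9  7.8] 0.48446199980094007 37.4476837227121
to [0.582 0.038 0.135] cm tool [0.03 0.02 0.03]
[-0.11454664  0.26042669 -0.06200839]
```

View pics/w1.png

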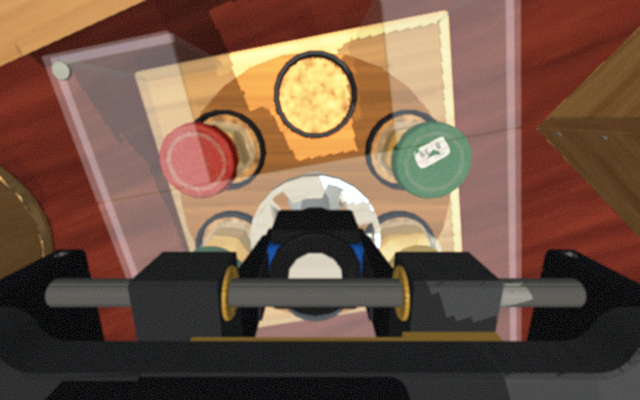

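The carousel follows: the cups are symmetric about the tool (empty cup at (316,95), red at (198,160)) while the case edge is tilted. I'm turning the remaining 50°.

>>> send_rows --commands '[-1,0,0,0,7,-1,0,0,0,8,-1,0,0,0,8,-1,0,0,0,8,-1,0,0,0,8,-1,0,0,0,6,-1,0,0,0,5,-1,0,0,0,0,-1,0,0,0,0]'

```text
clock: 5.75
position: [0.5818, 0.0374, 0.1353]
orientation: [0.578, 0.816, -0.0, 0.0]
contact_force: [-4.5, -5.3, 7.8]
opening: 0.485
grasp_force: 37.5
```

```bash
python3 st.py "[.582,.038,.135]"; python3 -c "
from h import *
print(robot.read_state()['torque'])
p=grab('wrist');cv2.imwrite('pics/w2.png',p['frame'])"
```

```text
5.75 [0.5818 0.0374 0.1353] yaw_y 19.4 j [-0.05  0.52  1.75 -0.    0.87 -0.39] [-4.5 -5.3  7.8] 0.48525590931512347 37.48522500973195
to [0.582 0.038 0.135] cm tool [0.06 0.04 0.03]
[-0.81381618  0.52911372 -0.03700567]
```

View pics/w2.png

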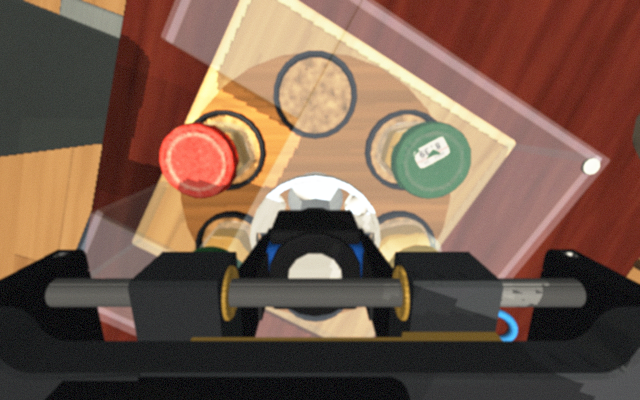

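The red jar at (198,160) is now at the opening side. Releasing and lifting, turning back to the case axis (−60°).

>>> send_rows --commands '[1,0,0,0,0,1,0,0,0,0,1,0,0,0,0,1,0,0,0,0,1,0,0,-4,0,1,0,0,-5,0,1,0,0,0,-10,1,0,0,0,-10,1,0,0,0,-10,1,0,0,0,-10,1,0,0,0,-10,1,0,0,0,-10]'

```text
clock: 7.3
position: [0.5818, 0.0382, 0.2243]
orientation: [0.089, 0.996, 0.0, -0.0]
contact_force: [-0.1, -0.5, 0.4]
opening: 1.002
grasp_force: 0.0
```

```bash
cat > d.py <<'E'
from h import *
p=grab('wrist');cv2.imwrite('pics/w3.png',p['frame']);c=cloud(p)
z=p['z_map'];v,u=np.nonzero(z>0);hsv=cv2.cvtColor(p['frame'],cv2.COLOR_BGR2HSV)[v,u]
C=np.array([.582,.038]);r=np.hypot(*(c[:,:2]-C).T)
m=(hsv[:,1]>110)&((hsv[:,0]<8)|(hsv[:,0]>172))&(c[:,2]>.099)&(c[:,2]<.108)&(r<.14)
q=c[m];(x,y),rad=cv2.minEnclosingCircle(q[:,:2].astype(np.float32));print('red lid',m.sum(),q.mean(0),(x,y),rad,np.percentile(q[:,2],[5,50,95]))
m=(c[:,2]>.162)&(c[:,2]<.176)&(r<.045);print('knob',cv2.minAreaRect(c[m][:,:2].astype(np.float32)))
m=(hsv[:,0]>95)&(hsv[:,0]<130)&(hsv[:,1]>120)&(hsv[:,2]>60)&(c[:,2]>.14)&(c[:,2]<.18)&(r<.05)
k=c[m];a=np.radians(79.4-60);t=(k[:,:2]-C)@[np.cos(a),np.sin(a)]
print('blue extents',np.percentile(t,[1,50,99]))
a=np.radians(169.4);print('cup',C+.09*np.array([np.cos(a),np.sin(a)]))
E
python3 d.py; python3 st.py "[.493,.054,.055]"
```

```text
red lid 2002 [0.49296647 0.05448909 0.10229404] (0.4931412935256958, 0.054332420229911804) 0.024968553334474564 [0.10082287 0.1022984  0.10376428]
knob ((0.5811837911605835, 0.0375075563788414), (0.06197291985154152, 0.043923862278461456), 19.5233211517334)
blue extents [-0.03228014 -0.02581165  0.02838475]
cup [0.49353582 0.05455562]
7.35 [0.5818 0.0382 0.2243] yaw_y 80.22 j [-0.05  0.42  1.65  0.    1.07 -1.45] [0.  0.9 0.8] 1.0011210469750815 0.0
to [0.493 0.054 0.055] cm tool [ 9.01  0.05 16.94]
```

View pics/w3.png

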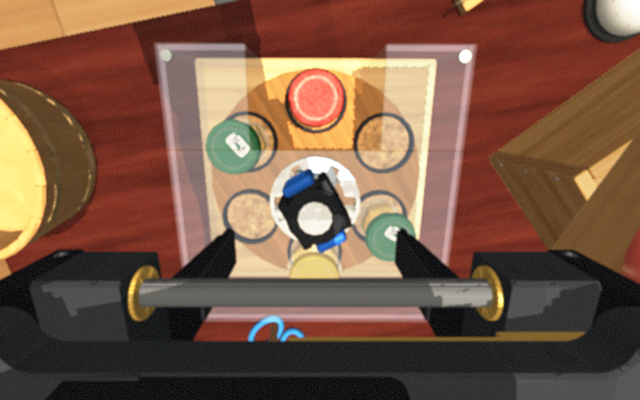

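The red lid at (317,99) stands squarely in the opening, and the buttons measure 62 mm across, so they are out. I'm taking the jar with the fingers partly open.

>>> send_rows --commands '[0.58,4.5,0,0,0.8,0.58,4.5,0,0,0,0.58,0,0,5,0,0.58,0,0,5,0,0.58,0,0,0,0]'

```text
clock: 7.98
position: [0.4921, 0.0553, 0.1225]
orientation: [0.1, 0.995, -0.0, -0.003]
contact_force: [-0.3, 0.2, 0.2]
opening: 0.793
grasp_force: 0.0
```

```bash
python3 st.py "[.493,.0545,.053]"
```

```text
7.975 [0.4921 0.0553 0.1225] yaw_y 78.47 j [-0.02  0.44  1.97  0.    0.74 -1.39] [-0.3  0.2  0.2] 0.7927494844731662 0.0
to [0.493  0.0545 0.053 ] cm tool [-0.15 -0.06  6.95]
```

>>> send_rows --commands '[0.58,-0.1,-0.1,3,-0.8,0.58,0,0,4,0,0.58,0,0,0,0,-1,0,0,0,0,-1,0,0,0,0,-1,0,0,0,0,-1,0,0,0,0,-1,0,0,0,0]' --force 20

```text
clock: 8.98
position: [0.495, 0.054, 0.0557]
orientation: [0.092, 0.996, 0.0, 0.001]
contact_force: [-1.8, 0.4, 9.4]
opening: 0.525
grasp_force: 20.0
```

```bash
python3 st.py
```

```text
8.975 [0.495  0.054  0.0557] yaw_y 79.41 j [-0.02  0.55  2.02 -0.    0.57 -1.41] [-1.8  0.4  9.4] 0.5246607304990241 20.0004868297583
```

>>> send_rows --commands '[-1,0,0,-1,0,-1,0,0,-2,0,-1,0,0,-3,0,-1,0,0,-4,0,-1,0,0,-4,0,-1,0,0,0,0]' --force 25

```text
clock: 9.72
position: [0.4952, 0.054, 0.1974]
orientation: [0.092, 0.996, 0.0, 0.003]
contact_force: [1.3, 0.1, -3.2]
opening: 0.527
grasp_force: 25.0
```

```bash
python3 st.py "[.4915,-.3185,.195]"
cat > e.py <<'E'
from h import *
p=grab('side')
for q in ['bucket','red_jar']:
    for o in outline_of(q,p)[:1]:
        c=cloud(p,o['region']);print(q,o['conf'],o['xy'],np.median(c,0).round(3),np.percentile(c,2,axis=0).round(3),np.percentile(c,98,axis=0).round(3))
c=cloud(p);m=(c[:,2]>.092)&(c[:,2]<.103)&(np.hypot(c[:,0]-.49,c[:,1]+.31)<.125);q=c[m]
A=np.c_[2*q[:,:2],np.ones(len(q))];s=np.linalg.lstsq(A,(q[:,:2]**2).sum(1),rcond=None)[0];print(s[:2])
E
python3 e.py
```

```text
9.725 [0.4952 0.054  0.1974] yaw_y 79.4 j [-0.02  0.33  1.89 -0.    0.92 -1.41] [ 1.3  0.1 -3.2] 0.5271618403635604 24.999675870894862
to [ 0.4915 -0.3185  0.195 ] cm tool [ -6.48 -36.69   0.24]
bucket 0.8 [328.4, 327.7] [ 0.494 -0.31   0.039] [ 0.399 -0.412  0.03 ] [ 0.583 -0.226  0.102]
[ 0.49091455 -0.31933153]
```

>>> send_rows --commands '[-1,-0.4,-2.3,0,0,-1,-0.8,-4.6,0,0,-1,-0.8,-4.6,0,0,-1,-0.8,-4.6,0,0,-1,-0.8,-4.6,0,0,-1,-0.8,-4.6,0,0,-1,-0.8,-4.6,0,0,-1,-0.8,-4.6,0,0,-1,-0.4,-2.3,0,0,-1,0,0,0,0,-1,0,0,0,0]'

```text
clock: 11.25
position: [0.4895, -0.3183, 0.194]
orientation: [0.092, 0.996, 0.001, -0.001]
contact_force: [0.7, 0.4, -1.9]
opening: 0.524
grasp_force: 25.0
```

```bash
python3 st.py "[.491,-.319,.062]"; python3 -c "
from h import *
p=grab('side');cv2.imwrite('pics/s1.png',cv2.resize(p['frame'][130:400,200:520],None,fx=2,fy=2))"
```

```text
11.25 [ 0.4895 -0.3183  0.194 ] yaw_y 79.42 j [-0.69  0.45  1.69  0.    1.   -2.08] [ 0.7  0.4 -1.9] 0.5243188879831837 24.999828244617674
to [ 0.491 -0.319  0.062] cm tool [-0.18 -0.06 13.2 ]
```

View pics/s1.png

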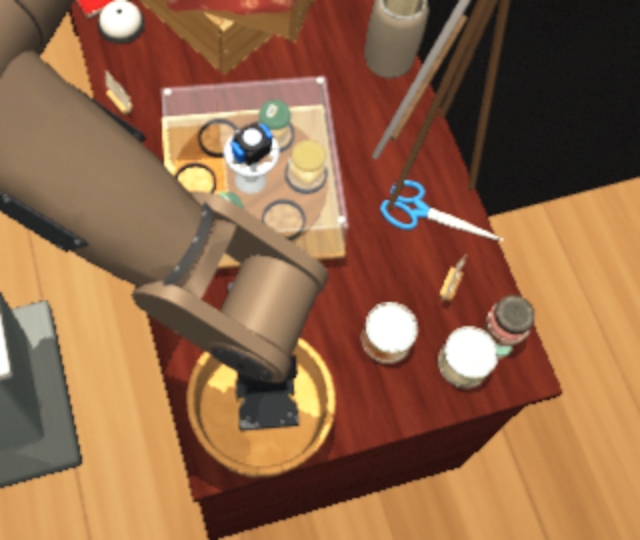

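The hand is centred over the bucket at about (265,400) in the crop, with the opening's cup now empty and the other jars in place. I'm lowering.

>>> send_rows --commands '[-1,-0.2,0,3,0,-1,0,0,4,0,-1,0,0,3,0,-1,0,0,1.5,0,-1,0,0,0.7,0,-1,0,0,0.4,0,-1,0,0,0.2,0,-1,0,0,0.2,0,-1,0,0,0.2,0,-1,0,0,0,0]'

```text
clock: 12.55
position: [0.4916, -0.3199, 0.0626]
orientation: [0.092, 0.996, 0.0, 0.0]
contact_force: [0.7, 0.7, -3.1]
opening: 0.526
grasp_force: 25.0
```

```bash
python3 st.py "[.491,-.319,.062]"
```

```text
12.55 [ 0.4916 -0.3199  0.0626] yaw_y 79.4 j [-0.69  0.63  1.79  0.    0.72 -2.08] [ 0.7  0.7 -3.1] 0.5264724944401438 24.999762435654702
to [ 0.491 -0.319  0.062] cm tool [0.08 0.07 0.06]
```

No contact yet, so I'm creeping down.

>>> send_rows --commands '[-1,0,0,0.15,0,-1,0,0,0.15,0,-1,0,0,0,0,-1,0,0,0,0]'

```text
clock: 13.05
position: [0.492, -0.32, 0.062]
orientation: [0.092, 0.996, -0.001, 0.001]
contact_force: [-6.5, 5.8, 21.9]
opening: 0.529
grasp_force: 25.0
```

Contact: the jar is seated on the floor. I'm easing off 1.5 mm, then releasing.

>>> send_rows --commands '[-1,0,0,-0.15,0,-1,0,0,0,0]'

```text
clock: 13.3
position: [0.4919, -0.32, 0.062]
orientation: [0.092, 0.996, -0.0, 0.0]
contact_force: [-2.9, 2.5, 10.3]
opening: 0.526
grasp_force: 25.0
```

>>> send_rows --commands '[0.2,0,0,0,0,0.4,0,0,0,0,0.6,0,0,0,0,0.6,0,0,0,0,0.6,0,0,-1.5,0,0.6,0,0,-4,0,0.6,0,0,-6,0,0.6,0,0,-6,0,0.6,-4,-4,0,0,0.6,0,0,0,0,0.6,0,0,0,0]'

```text
clock: 14.68
position: [0.5231, -0.366, 0.2362]
orientation: [0.092, 0.996, 0.0, -0.0]
contact_force: [-0.5, 0.9, -0.4]
opening: 0.801
grasp_force: 0.0
```

```bash
python3 st.py
cat > f.py <<'E'
from h import *
e=grab('wrist');c=cloud(e);cv2.imwrite('pics/w4.png',e['frame'])
m=(c[:,2]>.1)&(c[:,2]<.116)&(np.hypot(c[:,0]-.491,c[:,1]+.319)<.08);q=c[m]
if len(q): print('lid',len(q),np.median(q,0),cv2.minEnclosingCircle(q[:,:2].astype(np.float32)))
E
python3 f.py; python3 e.py
```

```text
14.675 [ 0.5231 -0.366   0.2362] yaw_y 79.39 j [-0.71  0.49  1.5   0.    1.15 -2.1 ] [-0.5  0.9 -0.4] 0.800563312553021 0.0
lid 2157 [ 0.48837112 -0.32008249  0.10850869] ((0.4892279803752899, -0.319864422082901), 0.02538868598639965)
bucket 0.93 [310.6, 340.7] [ 0.445 -0.334  0.038] [ 0.395 -0.417  0.03 ] [ 0.505 -0.243  0.102]
red_jar 0.66 [328.1, 331.0] [ 0.483 -0.326  0.109] [ 0.464 -0.342  0.037] [ 0.509 -0.3    0.117]
[ 0.48919568 -0.32019898]
```

View pics/w4.png

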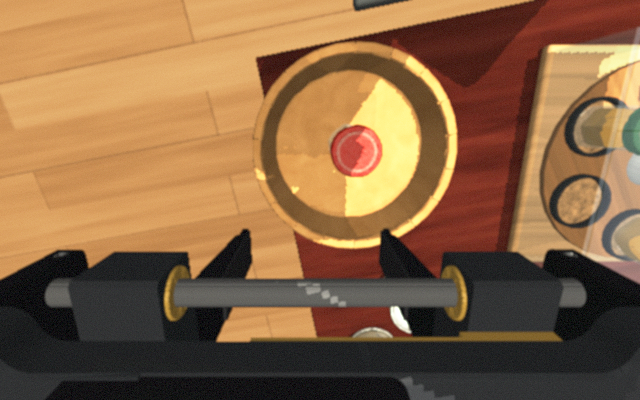

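The red lid at (356,151) is upright in the centre of the bucket, its top at 109 mm (35 + 74). The hand is clear, so I'm signing off.

```bash
python3 -c "
from rig import job
print(job.sign_off())"
```

```text
the job is handed in; nothing more can be done
None
```

The red-lidded jar stands upright on the floor of the bucket, about at its centre, the catch measured locked with both buttons out after the turn, and the job is handed in at about 15 s of the 59 s; no verdict came back.

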